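# Swing the bench magnifier over the sample

### The arm

A 6-joint arm with a two-finger parallel gripper is mounted at the origin on the work surface. World frame = base frame: x ahead of the robot, y to its left, z up, the work surface at z = 0. Lengths are in m, angles in rad, forces in N, time in s.
With the tool pointing down it reaches from about 0.4 to 0.825 m from the base axis. Payload 7 kg.
Tool frame: the origin (TCP) lies at the very end of the fingers, on their centre line; the grasp point (between the pads) lies 19 mm behind it; z points along the fingers, y is the line along which they close (so a half turn about z gives the same grasp; the last joint's range is limited). The gripper opens to 88 mm and grips with 3 to 60 N. Pads are 19 mm wide; open, the fingers measure 130 mm over their backs; the gripper's body (78 mm by 193 mm) begins 47 mm behind the grasp point.
Start: joints at [-0.898, 0.359, 0.012, 0, -1.224, -0.288], TCP at [0.253, -0.626, 0.227] pointing down, gripper open.
Joint ranges: [-3.07, 3.07], [-1.43, 2.12], [-1.02, 1.25], [-3.03, 1.67], [-3.05, -0], [-3.03, 3.03]. Speed limits (rad/s): [2.39, 2.39, 3.01, 3.14, 3.14, 3.14].

### API

Orientations are given as [roll, pitch, yaw] about the fixed x, y, z axes, in that order (R = Rz(yaw) Ry(pitch) Rx(roll)).
In Python, from station import arm, vision gives the robot as it stands. The module is installed in compiled form; this text tells all that it offers.
- The arm moves only by the tool jog_arm, never from a script. Its argument "steps" is a list that holds one entry, the list of rows, each a list of 7 numbers: the closure in counts, from 0 (fully open) to 255 (shut), then the shift along the tool's x, y, z scaled (see below), then the turn, a rotation vector about the tool's x, y, z scaled (see below). In form: [[[grip, dx, dy, dz, rx, ry, rz], ...]]. A call has 1 to 8 rows; each row is the pose to reach, as a shift and turn from the pose commanded when the call began, along the tool's axes at that moment; what a row does not reach only later rows make up. The controller multiplies each number of a shift by 250 mm and each number of a turn by 45 degrees. A row lasts 1/10 s, in which the tool goes at most 50 mm and 8.59 degrees, less where a joint would pass 70% of its speed; a pose out of reach is approached as far as the arm can. A call with a number of a shift or a turn outside -1 to 1 is refused whole. A call with a gripper value outside its range is refused whole. The fingers move at their own pace and stop on an object; "newtons" is the grip in N (left out, the last holds). Time passes only in rows, so rows that repeat a pose let the fingers close. It gives the time, the measured TCP pose, the force, the opening and the grip force at its end, in the units of the state.
- arm.get_state(): the state, without advancing time (a new reading comes with each control period).
- vision.grab_frame(name): name is "side" or "top" or "wrist"; returns a dict with "color" (420x560x3 uint8, red, green, blue), "vfov" (degrees; the focal length in pixels is half the picture's height over the tangent of half this angle, whatever the lens; pixels are square), "cx", "cy" (the principal point, pixels), "extrinsics" (4x4, takes a point from world to camera coordinates). Camera axes: x right, y down, z forward; pixel columns grow to the right and rows downward; lengths in m; the calibration is good to about 2 mm. A picture is of the moment at which its call begins. There is no depth.
- arm.job_done(): hands the job in; it is judged then, once.
The state is a dict: "t": time; "q": joint angles; "qd": joint speeds; "joint_efforts": joint torques, N m; "eef_pos": TCP position; "ee_rot": TCP orientation; "force": force on the tool from outside, world axes, zero at the start; "moment": the same for the moment, N m; "width": finger opening in m; "gripper_force": force on a finger pad.
Only numpy, scipy, OpenCV 4.12 (cv2) and the standard library are available. Lean on these libraries where they do the work, as an engineer would, in place of code of your own. Each camera call takes 0.05 s, during which the arm holds its last target. There are 200 camera calls.

### The job

Swing the bench magnifier round its pillar until the lens is centred over the white dish with the brown mineral chips, by pushing gently with one finger against the side of the metal bar that carries the lens. Grip nothing, keep off the lens head so that the optics stay clean and aligned, do not disturb the dishes, jar, bottle and slide box below, and draw the hand clear when the lens is in place.

Things in the scene. Friction and masses are not known exactly. Their poses are not given: they have to be found in the camera images.
- stand: fixed black round flange (90 mm across, 13 mm high) screwed to the bench with an upright steel pillar 20 mm across; origin under the pillar's centre on the bench; a black stop collar 34 mm across from 160 to 172 mm height
- pillar_axis (a point): point on the vertical axis round which the magnifier swings, at 190 mm height, mid-height of the bar
- swing_arm: the swinging part, origin at pillar_axis: grey hub 38 mm across (cap top at 221 mm) and a flat aluminium bar 14 mm wide, 181 to 199 mm above the bench, along its own -x, bare from 20 to 150 mm from the axis. Swings level up to 1.3 rad either side of the stand's own -x; friction (about 0.25 N m) keeps it where it is left; no spring or click. Carries lens_head
- lens_head: round white lens head on the end of the arm (level; it can tilt about the bar on a stiff friction joint if pushed), 140 mm across, from 168 to 200 mm above the bench, with a clear glass lens 105 mm across in its middle, and a black yoke 30 mm wide (179 to 200 mm high) that reaches to 152 mm from the pillar axis; origin at the lens centre. Keep off it
- lens_centre (a point): centre of the lens, 190 mm above the bench, 240 mm from the pillar axis along the bar
- sample_dish: loose round white plastic dish, 60 mm across and 14 mm high, holding seven brown and amber mineral chips of about 10 mm; origin under its centre. It stands about 240 mm from the pillar (within 8 mm), so the lens can pass over it, to one side or the other of where the lens starts
- empty_dish: a like loose white dish with nothing in it; origin under its centre. Not to be disturbed
- jar: loose cream jar with white screw cap, 62 mm across, 74 mm high; origin under its centre. Not to be disturbed
- slide_box: loose blue slide box, 87 x 77 mm, 33 mm high; origin under its centre. Not to be disturbed
- oil_bottle: loose small amber bottle with black cap, 34 mm across, 75 mm high, standing under the bar's sweep; origin under its centre. Not to be disturbed
Things that resemble listed ones, but are neither listed nor needed, are in the scene too. What is shaped like the sample_dish but black or green is not meant.

How it is judged:
By the outcome, as a careful person would: the job done as asked, in the order asked, and still so for the second after the job is handed in, with the robot touching nothing.
It also fails if it takes over 45 s, if anything falls off the work surface, if the arm or the gripper's body presses on something with over 40 N, if the wrist force passes 120 N, or if a joint passes its speed limit or range.

## Working session

There is one attempt and no reset: what is moved stays moved. The work goes in short steps, Python scripts to look and compute and a tool call to move; the robot and the scene stay as the last step left them, time stands still between calls to the robot, and variables do not carry over. Pictures are saved under pics/ and viewed, at most 10 in all, crops included, and the job is handed in when it is done.

Besides the shell and the picture viewer there is one more tool, called as name([rows], argument=value, ...), one row to a line, values as JSON. jog_arm: Moves the arm, as the interface text tells. Its arguments: {"type":"object","properties":{"steps":{"type":"array","items":{"type":"array","items":{"type":"array","items":{"type":"number"}}}},"newtons":{"type":"number"}},"required":["steps"]}

```bash
mkdir -p pics
cat > h.py <<'E'
import numpy as np, cv2
from station import arm, vision
def grab(n):
    f=vision.grab_frame(n); np.savez(f'pics/{n}.npz',**f); return f
def load(n): return dict(np.load(f'pics/{n}.npz'))
def ray(f,u,v):
    F=210/np.tan(np.radians(float(f['vfov']))/2); E=f['extrinsics']
    d=E[:3,:3].T@np.array([(u-f['cx'])/F,(v-f['cy'])/F,1]); return -E[:3,:3].T@E[:3,3],d
def onz(f,u,v,z):
    o,d=ray(f,u,v); return o+d*(z-o[2])/d[2]
def proj(f,p):
    F=210/np.tan(np.radians(float(f['vfov']))/2); E=f['extrinsics']
    c=E[:3,:3]@np.array(p)+E[:3,3]; return [F*c[0]/c[2]+float(f['cx']),F*c[1]/c[2]+float(f['cy'])]
E
python3 - <<'E'
from h import *
for n in ('top','side'):
    f=grab(n); cv2.imwrite(f'pics/{n}0.png',f['color'][:,:,::-1]); print(n,f['vfov'],f['cx'],f['cy'],ray(f,280,210))
s=arm.get_state(); print(s['t'],s['eef_pos'],s['ee_rot'],s['force'],s['width'])
E
```

```text
top 46.23515366151771 276.5646572293206 207.50546286541504 (array([0.50566542, 0.01890638, 1.18781389]), array([ 0.07617643, -0.03795528, -0.99640907]))
side 55.90308790728779 279.8570523282139 203.7047446160665 (array([0.45566804, 0.61889881, 0.47922847]), array([ 0.19436674, -0.84622075, -0.49637201]))
0.1 [ 0.25320185 -0.62525268  0.22574222] [ 3.14015145e+00 -1.30476496e-04 -2.75687194e+00] [-0.143597   -0.52035025 -0.69996166] 0.08752701191993131
```

View pics/top0.png

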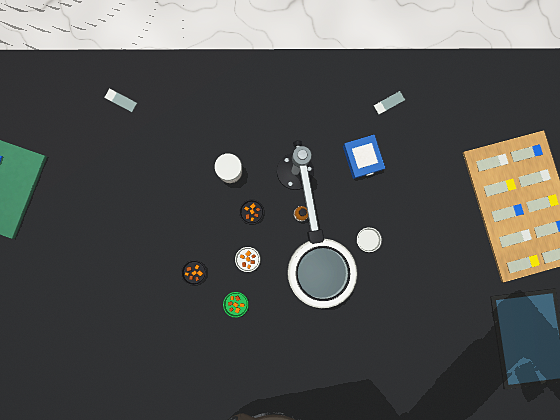

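View pics/side0.png

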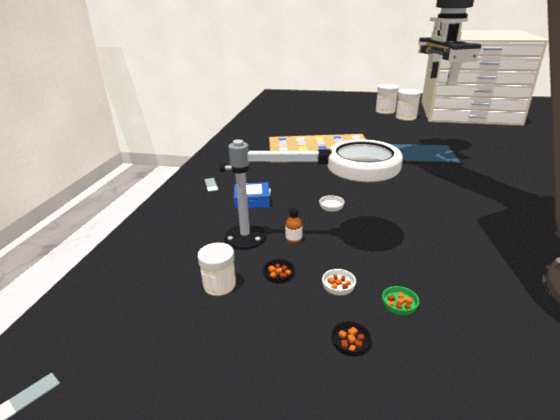

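The top view shows the hub at (302,154) and the lens at (322,273). The dish candidates are:
- white with chips at (247,259)
- black with chips at (252,212) and (195,272)
- green with chips at (235,304)
- empty white at (369,239)

Only (247,259) is both white and filled, so that is the target. I'll measure it and confirm with a crop.

```bash
cat >> h.py <<'E'
def circ(f,u,v,r,lo=150,z=.2,sat=40):
    c=f['color'][v-r:v+r,u-r:u+r]; h=cv2.cvtColor(c,cv2.COLOR_RGB2HSV)
    m=((h[...,2]>lo)&(h[...,1]<sat)).astype(np.uint8)
    cs,_=cv2.findContours(m,cv2.RETR_EXTERNAL,cv2.CHAIN_APPROX_NONE); k=max(cs,key=cv2.contourArea)
    (x,y),R=cv2.minEnclosingCircle(k); e=cv2.fitEllipse(cv2.convexHull(k)); x,y=e[0]; x+=u-r; y+=v-r
    p=onz(f,x,y,z); q=onz(f,x+e[1][1]/2,y,z); return (x,y),p,2*np.linalg.norm(q-p)
E
python3 - <<'E'
from h import *
np.set_printoptions(precision=4,suppress=True)
f=load('top')
print('dish',circ(f,247,259,20,z=.014)); print('empty',circ(f,369,239,20,z=.014))
print('jar',circ(f,228,167,22,z=.074))
print('lens',circ(f,322,276,38,z=.2,lo=190))
print('hub',onz(f,302,154,.221)); print('oil',onz(f,301,213,.075)); print('flange',onz(f,294,173,.013))
for p in [(318,205,.199),(302,180,.199),(312,178,.199),(308,230,.199),(319,229,.199)]: print(p,onz(f,*p))
c=f['color'][130:320,180:390,::-1]; cv2.imwrite('pics/crop.png',cv2.resize(c,None,fx=3,fy=3,interpolation=cv2.INTER_CUBIC))
E
```

```text
dish ((246.99256706237793, 258.9585380554199), array([0.48  , 0.0543, 0.014 ]), np.float64(0.05933732280742956))
empty ((368.69507217407227, 239.3486099243164), array([ 0.5222, -0.2373,  0.014 ]), np.float64(0.059707457997587164))
jar ((227.58218002319336, 166.27210807800293), array([0.6924, 0.0946, 0.074 ]), np.float64(0.060599934272693376))
lens ((321.8893394470215, 272.9267807006836), array([ 0.4539, -0.1006,  0.2   ]), np.float64(0.1386459185681032))
hub [ 0.691  -0.0636  0.221 ]
oil [ 0.5833 -0.0711  0.075 ]
flange [ 0.6846 -0.0611  0.013 ]
(318, 205, 0.199) [ 0.5904 -0.0959  0.199 ]
(302, 180, 0.199) [ 0.6418 -0.0644  0.199 ]
(312, 178, 0.199) [ 0.6456 -0.0848  0.199 ]
(308, 230, 0.199) [ 0.5401 -0.0746  0.199 ]
(319, 229, 0.199) [ 0.5419 -0.0968  0.199 ]
```

View pics/crop.png

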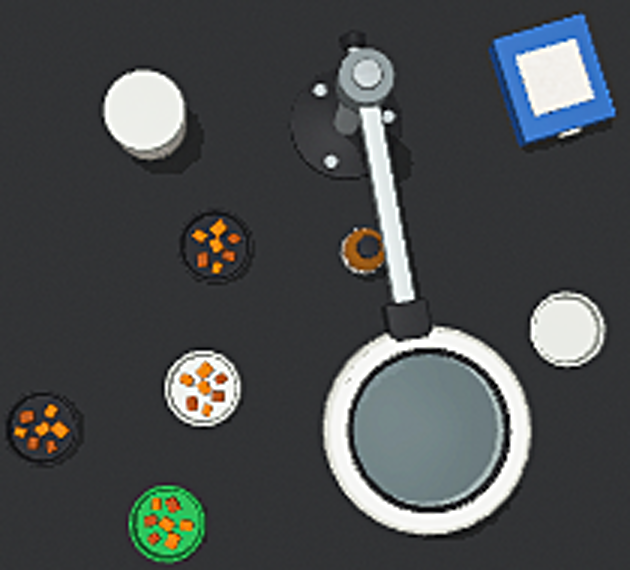

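The crop confirms the target: a white dish with seven chips at crop (203,388). It sits 241 mm from the pillar, and the lens measures 239 mm out, so both match the given 240 mm. The bar is at about -8.9° and has to go to about +29.2°, so I push towards +y from its -y side.

```bash
cat >> h.py <<'E'
from scipy.spatial.transform import Rotation as Ro
P=np.array([.690,-.0635])
def tcp(a,off,r=.10,z=.180):   # a: bar angle deg from -x towards +y; off: TCP distance from bar centre line
    a=np.radians(a); u=np.array([-np.cos(a),np.sin(a)]); n=np.array([np.sin(a),np.cos(a)])
    return np.r_[P+r*u-off*n,z], Ro.from_euler('xyz',[np.pi,0,-np.pi-a])
def rel(p,R,p0,R0):
    return np.round(np.r_[R0.inv().apply(p-p0)/.25,(R0.inv()*R).as_rotvec()/(np.pi/4)],3)
def here():
    s=arm.get_state(); return np.array(s['eef_pos']),Ro.from_euler('xyz',s['ee_rot'])
E
python3 - <<'E'
from h import *
p0,R0=here(); t,R=tcp(-8.9,.07,z=.23); print(t)
for k in (1/3,2/3,1): print(rel(p0+(t-p0)*k,R,p0,R0))
E
```

```text
[ 0.60203374 -0.14812823  0.23      ]
[-0.67   0.415 -0.005  0.002 -0.     0.292]
[-1.34   0.83  -0.01   0.002 -0.     0.292]
[-2.010e+00  1.245e+00 -1.500e-02  2.000e-03 -0.000e+00  2.920e-01]
```

jog_arm([
  [[255,-0.67,0.41,0,0,0,0],[255,-0.67,0.41,0,0,0,0],[255,-0.67,0.41,0,0,0,0],[255,-0.67,0.41,0,0,0,0],[255,-1,0.62,0,0,0,0],[255,-1,0.62,0,0,0,0],[255,-1,0.62,0,0,0,0]],
], newtons=5)

```text
t: 0.8
eef_pos: [0.4296, -0.3842, 0.2265]
ee_rot: [3.141, 0.001, -2.752]
force: [-0.5, -0.6, 0.5]
width: 0.0369
gripper_force: 0.0
```

Run:
```python
from h import *
p0,R0=here(); t,R=tcp(-8.9,.07,z=.23); print(p0,rel(t,R,p0,R0))
```

```text
[ 0.42957723 -0.38423121  0.22653303] [-0.997  0.612 -0.013  0.     0.001  0.298]
```

jog_arm([
  [[255,-0.99,0.61,0,0,0,0.3],[255,-0.99,0.61,0,0,0,0.3],[255,-0.99,0.61,0,0,0,0.3],[255,-0.99,0.61,0,0,0,0.3],[255,-0.99,0.61,0,0,0,0.3],[255,-0.99,0.61,0,0,0,0.3],[255,-0.99,0.61,0,0,0,0.3],[255,-0.99,0.61,0,0,0,0.3]],
])

```text
t: 1.6
eef_pos: [0.5992, -0.1531, 0.2257]
ee_rot: [3.141, -0.002, -2.991]
force: [-0.4, -1.0, -0.3]
width: 0.0003
gripper_force: 0.0
```

Run:
```python
from h import *
p0,R0=here(); print(p0,arm.get_state()['width'])
for off,z in ((.07,.18),(.04,.18),(.03,.18)): print(rel(*tcp(-8.9,off,z=z),p0,R0))
f=grab('side'); cv2.imwrite('pics/side1.png',f['color'][:,:,::-1])
```

```text
[ 0.59915762 -0.15311204  0.22573425] 0.00031698541793477835
[-0.015  0.018  0.183  0.    -0.002 -0.006]
[-0.014  0.138  0.183  0.    -0.002 -0.006]
[-0.014  0.178  0.183  0.    -0.002 -0.006]
```

View pics/side1.png

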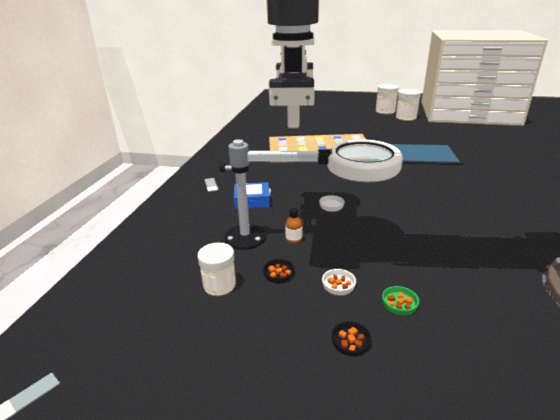

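The closed fingers, tip at (293,125), hang behind the bare bar at (285,156). The scene is undisturbed. I'll go down, then approach the bar.

jog_arm([
  [[255,-0.01,0,0.18,0,0,0],[255,-0.01,0,0.18,0,0,0],[255,-0.01,0.1,0.18,0,0,0],[255,-0.01,0.13,0.18,0,0,0],[255,-0.01,0.15,0.18,0,0,0],[255,-0.01,0.15,0.18,0,0,0]],
])

```text
t: 2.25
eef_pos: [0.596, -0.1166, 0.1827]
ee_rot: [-3.141, 0.001, -2.992]
force: [-0.2, 0.6, 1.1]
width: 0.0008
gripper_force: 0.0
```

Run:
```python
from h import *
p0,R0=here(); print(p0,arm.get_state()['force'])
for a in np.arange(-8,29,4.): print(a,rel(*tcp(a,.028),p0,R0))
```

```text
[ 0.59600437 -0.116603    0.18266965] [-0.21781629  0.62619642  1.07947412]
-8.0 [-0.002  0.046  0.011 -0.     0.001  0.012]
-4.0 [ 0.004  0.074  0.011 -0.     0.001  0.101]
0.0 [ 0.009  0.103  0.011 -0.     0.001  0.19 ]
4.0 [ 0.011  0.132  0.011 -0.     0.001  0.279]
8.0 [ 0.012  0.161  0.011 -0.     0.001  0.368]
12.0 [ 0.01   0.19   0.011 -0.     0.001  0.457]
16.0 [0.007 0.218 0.011 0.    0.001 0.546]
20.0 [0.001 0.247 0.011 0.    0.001 0.635]
24.0 [-0.006  0.275  0.011  0.     0.001  0.724]
28.0 [-0.015  0.302  0.011  0.     0.001  0.812]
```

jog_arm([
  [[255,0,0.03,0.01,0,0,0],[255,0,0.045,0.01,0,0,0.01],[255,0,0.06,0.01,0,0,0.06],[255,0,0.074,0.01,0,0,0.1],[255,0.01,0.088,0.01,0,0,0.145],[255,0.01,0.103,0.01,0,0,0.19],[255,0.01,0.118,0.01,0,0,0.235],[255,0.01,0.132,0.01,0,0,0.28]],
])

```text
t: 3.05
eef_pos: [0.5878, -0.0846, 0.179]
ee_rot: [-3.141, -0.002, 3.069]
force: [-1.9, -3.1, 1.3]
width: 0.0008
gripper_force: 1.4
```

```bash
cat >> h.py <<'E'
def lens(f,u,v):
    k=circ(f,u,v,42,z=.2,lo=190); d=k[1][:2]-P; return k,np.hypot(*d),np.degrees(np.arctan2(d[1],-d[0]))
E
python3 - <<'E'
from h import *
s=arm.get_state(); p0,R0=here(); print(p0,s['force'])
f=grab('top'); cv2.imwrite('pics/top2.png',f['color'][:,:,::-1])
try: print(lens(f,*[int(x) for x in proj(f,np.r_[P+.24*np.array([-np.cos(.07),np.sin(.07)]),.2])]))
except Exception as e: print(e)
for a in np.arange(4,29,4.): print(a,rel(*tcp(a,.028),p0,R0))
E
```

```text
[ 0.58777232 -0.08462896  0.17899053] [-1.94684569 -3.08653907  1.33127314]
(((302.689208984375, 276.1216735839844), array([ 0.44825238, -0.06197272,  0.2       ]), np.float64(0.13332140326726277)), np.float64(0.24175244680304336), np.float64(0.3619703764482046))
4.0 [-0.002  0.001 -0.004 -0.001 -0.002 -0.004]
8.0 [ 0.005  0.029 -0.004 -0.001 -0.002  0.085]
12.0 [ 0.01   0.058 -0.004 -0.002 -0.002  0.174]
16.0 [ 0.013  0.086 -0.004 -0.002 -0.002  0.263]
20.0 [ 0.014  0.115 -0.004 -0.002 -0.002  0.352]
24.0 [ 0.013  0.144 -0.004 -0.002 -0.002  0.441]
28.0 [ 0.009  0.173 -0.004 -0.002 -0.002  0.53 ]
```

View pics/top2.png

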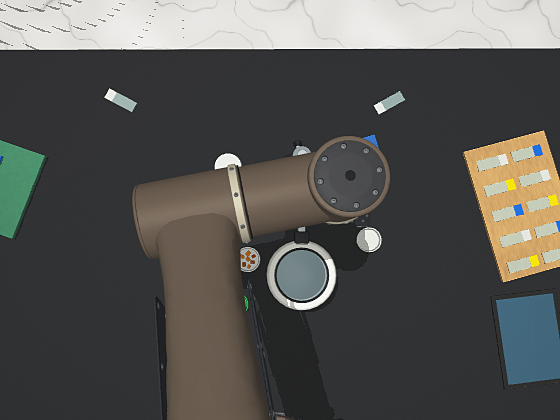

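The lens is now at pixel (303,276), about 0.5°, and it follows the finger at a contact force of about 3.6 N. The finger half-thickness turns out to be about 15 mm, so I'll use an offset of 22 mm.

Run:
```python
from h import *
p0,R0=here()
for a in range(2,25,2): print(a,rel(*tcp(a,.022,z=.181),p0,R0))
```

```text
2 [-0.005  0.009 -0.008 -0.001 -0.002 -0.051]
4 [-0.002  0.023 -0.008 -0.001 -0.002 -0.006]
6 [ 0.001  0.037 -0.008 -0.001 -0.002  0.038]
8 [ 0.004  0.051 -0.008 -0.001 -0.002  0.083]
10 [ 0.005  0.065 -0.008 -0.001 -0.002  0.127]
12 [ 0.007  0.079 -0.008 -0.001 -0.002  0.172]
14 [ 0.008  0.094 -0.008 -0.001 -0.002  0.216]
16 [ 0.008  0.108 -0.008 -0.001 -0.002  0.26 ]
18 [ 0.008  0.122 -0.008 -0.001 -0.001  0.305]
20 [ 0.008  0.136 -0.008 -0.001 -0.001  0.349]
22 [ 0.007  0.151 -0.008 -0.001 -0.001  0.394]
24 [ 0.005  0.165 -0.008 -0.001 -0.001  0.438]
```

jog_arm([
  [[255,-0.004,0.012,-0.008,0,0,-0.02],[255,-0.002,0.023,-0.008,0,0,0],[255,0,0.037,-0.008,0,0,0.04],[255,0.004,0.051,-0.008,0,0,0.083],[255,0.005,0.065,-0.008,0,0,0.127],[255,0.007,0.079,-0.008,0,0,0.172],[255,0.008,0.094,-0.008,0,0,0.216],[255,0.008,0.108,-0.008,0,0,0.26]],
])

```text
t: 3.9
eef_pos: [0.5883, -0.0571, 0.181]
ee_rot: [-3.141, -0.0, 2.865]
force: [-1.7, -3.3, 0.2]
width: 0.0006
gripper_force: 1.5
```

Run:
```python
from h import *
s=arm.get_state(); p0,R0=here(); print(p0,s['force'])
f=grab('top'); g=grab('side'); cv2.imwrite('pics/both3.png',cv2.resize(np.hstack([f['color'],g['color']])[:,:,::-1],(800,300)))
try: print(lens(f,*[int(x) for x in proj(f,np.r_[P+.24*np.array([-np.cos(.24),np.sin(.24)]),.2])]))
except Exception as e: print(e)
for a in range(16,29,2): print(a,rel(*tcp(a,.022,z=.181),p0,R0))
```

```text
[ 0.58826472 -0.05709504  0.18104734] [-1.69869587 -3.28225532  0.21429965]
(((271.29991912841797, 271.8547058105469), array([0.45773828, 0.00056244, 0.2       ]), np.float64(0.13148060150704566)), np.float64(0.24093464347283436), np.float64(15.419925213262337))
16 [ 0.002 -0.     0.    -0.001 -0.001  0.003]
18 [ 0.005  0.014  0.    -0.001 -0.001  0.048]
20 [ 0.007  0.028  0.    -0.001 -0.001  0.092]
22 [ 0.009  0.042  0.    -0.001 -0.001  0.137]
24 [ 0.01   0.056  0.    -0.001 -0.     0.181]
26 [ 0.011  0.07   0.    -0.001 -0.     0.226]
28 [ 0.011  0.085  0.    -0.001 -0.     0.27 ]
```

View pics/both3.png

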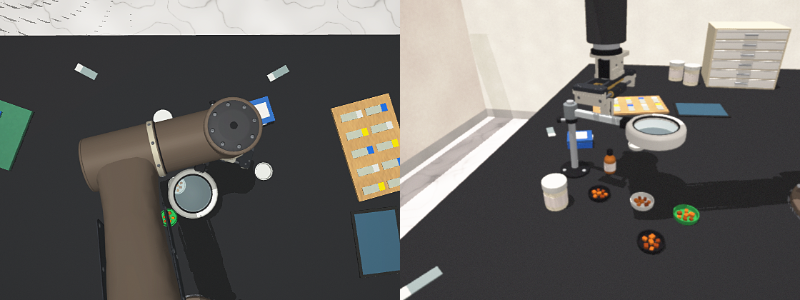

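The top half shows the lens at full-frame pixel (271,272), about 15.4°. The side half shows the dishes, jar and bottle untouched. I'll push on to about 27°, then back off to measure without the arm in the way.

jog_arm([
  [[255,0.003,0.007,0,0,0,0.025],[255,0.005,0.014,0,0,0,0.048],[255,0.006,0.021,0,0,0,0.07],[255,0.007,0.028,0,0,0,0.092],[255,0.009,0.042,0,0,0,0.137],[255,0.01,0.056,0,0,0,0.181],[255,0.011,0.07,0,0,0,0.226],[255,0.011,0.077,0,0,0,0.25]],
])

```text
t: 4.8
eef_pos: [0.5912, -0.0376, 0.1811]
ee_rot: [-3.142, 0.0, 2.669]
force: [0.5, -3.2, -1.6]
width: 0.0005
gripper_force: 1.4
```

Run:
```python
from h import *
s=arm.get_state(); p0,R0=here(); print(p0,s['force'])
f=grab('top'); g=grab('side'); cv2.imwrite('pics/both4.png',cv2.resize(np.hstack([f['color'],g['color']])[:,:,::-1],(800,300)))
a=np.radians(27)
# side view: lens outer top rim (z=.2, r=.07) centre via ellipse fit of the white head's hull
print(proj(f,np.r_[P+.24*np.array([-np.cos(a),np.sin(a)]),.2]),proj(g,np.r_[P+.24*np.array([-np.cos(a),np.sin(a)]),.2]))
for a in np.arange(26,31,1): print(a,rel(*tcp(a,.022,z=.181),p0,R0))
```

```text
[ 0.5911685 -0.0376324  0.1811331] [ 0.47947904 -3.21552941 -1.58160026]
[np.float64(248.6580781421869), np.float64(262.92326428058254)] [np.float64(347.69897414054606), np.float64(184.90183956552994)]
26 [-0.001 -0.008  0.001 -0.     0.    -0.024]
27 [ 0.001 -0.001  0.001 -0.     0.    -0.002]
28 [ 0.002  0.006  0.001 -0.     0.     0.02 ]
29 [ 0.004  0.013  0.001 -0.     0.     0.042]
30 [ 0.005  0.02   0.001 -0.     0.     0.065]
```

View pics/both4.png

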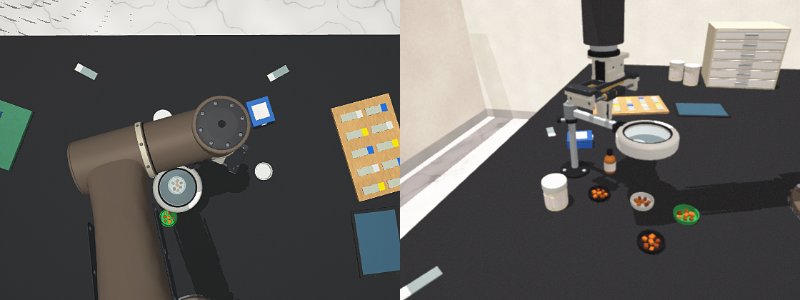

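The lens is nearly over the dish, at full-frame pixel (249,263) in the top view, and the chips show through the glass. I'll draw back to measure without occlusion.

jog_arm([
  [[255,0,-0.06,0,0,0,0],[255,0,-0.24,0,0,0,0],[255,0,-0.24,-0.2,0,0,0],[255,0,-0.4,-0.3,0,0,0],[255,0,-0.6,-0.3,0,0,0],[255,0,-0.8,-0.3,0,0,0],[255,0,-1,-0.3,0,0,0],[255,0,-1,-0.3,0,0,0]],
])

```text
t: 5.7
eef_pos: [0.4743, -0.2645, 0.2564]
ee_rot: [3.141, 0.0, 2.666]
force: [0.9, 0.5, -0.2]
width: 0.0004
gripper_force: 0.0
```

Run:
```python
from h import *
s=arm.get_state(); p0,R0=here(); print(p0,s['force'])
f=grab('top'); g=grab('side'); cv2.imwrite('pics/both5.png',cv2.resize(np.hstack([f['color'],g['color']])[:,:,::-1],(800,300)))
print(lens(f,249,263))
for a in np.arange(26,31,1): print(a,rel(*tcp(a,.022,z=.181),p0,R0))
```

```text
[ 0.47434762 -0.26452564  0.25643641] [ 0.87333327  0.54809083 -0.17742567]
(((247.58464813232422, 262.0420684814453), array([0.47793933, 0.04757714, 0.2       ]), np.float64(0.13763979493964645)), np.float64(0.23939059414646255), np.float64(27.64549641157176))
26 [-1.000e-03  1.013e+00  3.020e-01  0.000e+00  0.000e+00 -2.800e-02]
27 [ 1.00e-03  1.02e+00  3.02e-01  0.00e+00  0.00e+00 -5.00e-03]
28 [0.002 1.027 0.302 0.    0.    0.017]
29 [0.004 1.034 0.302 0.    0.    0.039]
30 [0.005 1.041 0.302 0.    0.    0.061]
```

View pics/both5.png

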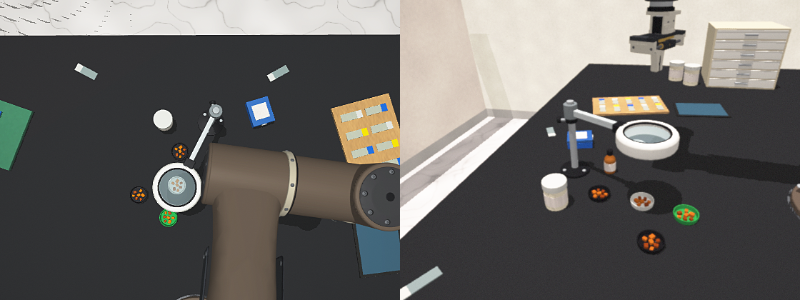

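The lens is at (0.478, 0.048), 27.6°, 239 mm from the axis. The dish is about 1.5° further on. I'll cross-check both in the side view before the last nudge.

Run:
```python
from h import *
np.set_printoptions(precision=4,suppress=True)
g=load('side'); f=load('top')
def white(u,v,w,h,lo=120,sat=60):
    c=cv2.cvtColor(g['color'][v-h:v+h,u-w:u+w],cv2.COLOR_RGB2HSV); m=((c[...,2]>lo)&(c[...,1]<sat)).astype(np.uint8)
    cs,_=cv2.findContours(m,cv2.RETR_EXTERNAL,cv2.CHAIN_APPROX_NONE); k=max(cs,key=cv2.contourArea)[:,0]+[u-w,v-h]; return k
def cyl(x,y,r,z0,z1):
    return np.array([proj(g,[x+r*np.cos(t),y+r*np.sin(t),z]) for z in (z0,z1) for t in np.linspace(0,6.28,120)])
ext=lambda k:np.r_[k.min(0),k.max(0)]
print('dish meas',ext(white(339,282,24,18)),'pred',ext(cyl(.480,.0543,.03,0,.014)))
print('lens meas',ext(white(347,196,52,34)),'pred',ext(cyl(.4779,.0476,.07,.168,.2)))
```

```text
dish meas [322 269 355 294] pred [321.8176 269.4006 355.7814 297.3346]
lens meas [302 167 391 223] pred [302.1085 167.5961 392.1553 226.0775]
```

The side view agrees within a pixel. Returning for the final nudge of about 1.5°.

jog_arm([
  [[255,0,0.2,0,0,0,0.03],[255,0,0.4,0,0,0,0.03],[255,0,0.6,0,0,0,0.03],[255,0,0.74,0.1,0,0,0.03],[255,0,0.78,0.3,0,0,0.03],[255,0,0.9,0.3,0,0,0.03],[255,0,0.96,0.3,0,0,0.03],[255,0,0.96,0.3,0,0,0.03]],
])

```text
t: 6.6
eef_pos: [0.5879, -0.0442, 0.1813]
ee_rot: [3.141, 0.001, 2.65]
force: [0.1, 0.2, -0.3]
width: 0.0003
gripper_force: 0.0
```

Run:
```python
from h import *
s=arm.get_state(); p0,R0=here(); print(p0,s['force'])
for a in (27,28,28.6,29): print(a,rel(*tcp(a,.022,z=.181),p0,R0))
```

```text
[ 0.58785317 -0.04423696  0.18128547] [ 0.11286398  0.22538808 -0.29504302]
27 [ 0.002  0.029  0.001  0.     0.001 -0.025]
28 [ 0.003  0.036  0.001  0.001  0.001 -0.003]
28.6 [0.004 0.04  0.001 0.001 0.001 0.01 ]
29 [0.005 0.043 0.001 0.001 0.001 0.019]
```

jog_arm([
  [[255,0.003,0.015,0,0,0,0],[255,0.003,0.025,0,0,0,0],[255,0.004,0.03,0,0,0,0],[255,0.004,0.035,0,0,0,0.01],[255,0.004,0.04,0,0,0,0.01],[255,0.004,0.04,0,0,0,0.01],[255,0.004,0.04,0,0,0,0.01]],
])

```text
t: 7.3
eef_pos: [0.5903, -0.0376, 0.1811]
ee_rot: [-3.142, -0.0, 2.639]
force: [-0.8, 0.4, 0.6]
width: 0.0002
gripper_force: 0.0
```

jog_arm([
  [[255,0,-0.06,0,0,0,0],[255,0,-0.24,0,0,0,0],[255,0,-0.24,-0.2,0,0,0],[255,0,-0.4,-0.3,0,0,0],[255,0,-0.6,-0.3,0,0,0],[255,0,-0.8,-0.3,0,0,0],[255,0,-1,-0.3,0,0,0],[255,0,-1,-0.3,0,0,0]],
])

```text
t: 8.1
eef_pos: [0.4665, -0.2606, 0.2564]
ee_rot: [-3.141, -0.0, 2.634]
force: [-0.4, 0.5, -0.1]
width: 0.0006
gripper_force: 0.0
```

Run:
```python
from h import *
s=arm.get_state(); print(s['eef_pos'],s['force'])
f=grab('top'); g=grab('side'); cv2.imwrite('pics/both6.png',cv2.resize(np.hstack([f['color'],g['color']])[:,:,::-1],(800,300)))
u,v=[int(x) for x in proj(f,[.48,.054,.2])]
print(u,v,lens(f,u,v))
```

```text
[ 0.4664655  -0.26062977  0.25635347] [-0.36268536  0.50904184 -0.13380579]
244 261 (((247.4327850341797, 261.9874267578125), array([0.47805247, 0.04787842, 0.2       ]), np.float64(0.1379402176571961)), np.float64(0.23943038288821258), np.float64(27.72192534616067))
```

View pics/both6.png

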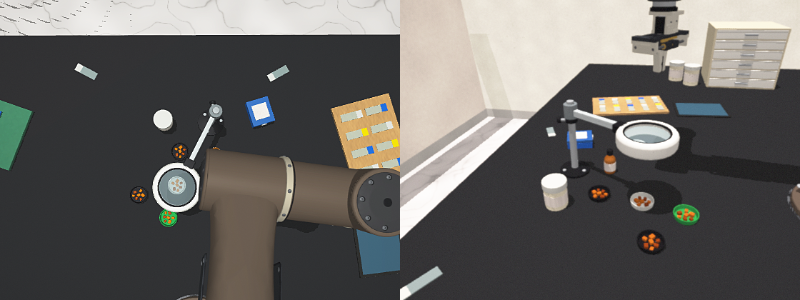

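No contact was made: the force read zero and the lens is still at 27.7°, with the scene undisturbed. The tip stopped just short, so I'll repeat about 3 mm further and check the force.

jog_arm([
  [[255,0,0.2,0,0,0,0],[255,0,0.4,0,0,0,0],[255,0,0.6,0,0,0,0],[255,0,0.74,0.1,0,0,0],[255,0,0.78,0.3,0,0,0],[255,0,0.9,0.3,0,0,0],[255,0,0.98,0.3,0,0,0],[255,0,0.98,0.3,0,0,0]],
])

```text
t: 9.0
eef_pos: [0.5899, -0.039, 0.1815]
ee_rot: [3.141, 0.001, 2.642]
force: [-0.1, -0.0, 0.7]
width: 0.0003
gripper_force: 0.0
```

jog_arm([
  [[255,0,0.01,0,0,0,0],[255,0,0.018,0,0,0,0],[255,0,0.022,0,0,0,0],[255,0,0.026,0,0,0,0],[255,0,0.026,0,0,0,0],[255,0,0.026,0,0,0,0]],
])

```text
t: 9.6
eef_pos: [0.591, -0.0367, 0.1814]
ee_rot: [-3.141, 0.0, 2.638]
force: [-1.4, -1.6, 2.1]
width: 0.0009
gripper_force: 1.1
```

Run:
```python
from h import *
p0,R0=here(); print(p0,arm.get_state()['force'])
for a in (27,28,28.6,29,30): print(a,rel(*tcp(a,.022,z=.181),p0,R0))
```

```text
[ 0.59101257 -0.03667888  0.18138453] [-1.44618349 -1.64474768  2.12992197]
27 [-0.002 -0.004  0.002 -0.     0.    -0.041]
28 [ 0.     0.003  0.002 -0.     0.    -0.018]
28.6 [ 0.001  0.007  0.002 -0.     0.    -0.005]
29 [ 0.002  0.01   0.002 -0.     0.     0.004]
30 [ 0.003  0.017  0.002 -0.     0.     0.026]
```

Contact is made at about 2 N. I'll advance in small steps to the measured target.

jog_arm([
  [[255,0,0.004,0,0,0,0],[255,0,0.007,0,0,0,0],[255,0,0.009,0,0,0,0],[255,0,0.009,0,0,0,0]],
])

```text
t: 10.0
eef_pos: [0.5922, -0.0341, 0.1811]
ee_rot: [-3.141, -0.0, 2.639]
force: [-1.3, -2.9, 2.8]
width: 0.0005
gripper_force: 1.4
```

Run:
```python
from h import *
p0,R0=here(); print(p0,arm.get_state()['force'])
print(rel(*tcp(28.6,.022,z=.181),p0,R0))
f=grab('top'); u,v=[int(x) for x in proj(f,[.48,.054,.2])]; print(lens(f,u,v))
```

```text
[ 0.59217061 -0.03412374  0.18105239] [-1.29147494 -2.94625088  2.77753933]
[ 0.    -0.004  0.    -0.    -0.    -0.004]
(((247.05785369873047, 259.0283660888672), array([0.48393391, 0.04856555, 0.2       ]), np.float64(0.049100655806784965)), np.float64(0.23456751970368594), np.float64(28.538807988284702))
```

The tip has moved 2.9 mm since contact, equivalent to about 29.2°. Now withdraw and measure.

jog_arm([
  [[255,0,-0.06,0,0,0,0],[255,0,-0.24,0,0,0,0],[255,0,-0.24,-0.2,0,0,0],[255,0,-0.4,-0.3,0,0,0],[255,0,-0.6,-0.3,0,0,0],[255,0,-0.8,-0.3,0,0,0],[255,0,-1,-0.3,0,0,0],[255,0,-1,-0.3,0,0,0]],
])

```text
t: 10.85
eef_pos: [0.4686, -0.257, 0.2561]
ee_rot: [3.141, 0.0, 2.634]
force: [0.5, 0.6, -0.4]
width: 0.0006
gripper_force: 0.0
```

Run:
```python
from h import *
s=arm.get_state(); print(s['t'],s['eef_pos'],s['force'])
f=grab('top'); g=grab('side'); a=f['color'][130:330,150:410]; b=g['color'][100:380,180:480]
cv2.imwrite('pics/both7.png',np.hstack([cv2.resize(a,(400,308)),cv2.resize(b,(330,308))])[:,:,::-1])
u,v=[int(x) for x in proj(f,[.48,.054,.2])]; print(lens(f,u,v))
```

```text
10.85 [ 0.46856732 -0.25697546  0.25610353] [ 0.53227256  0.62229108 -0.37525058]
(((243.58752059936523, 260.09959411621094), array([0.48191727, 0.05549757, 0.2       ]), np.float64(0.13816605652456737)), np.float64(0.23970574190680582), np.float64(29.76421462205481))
```

View pics/both7.png

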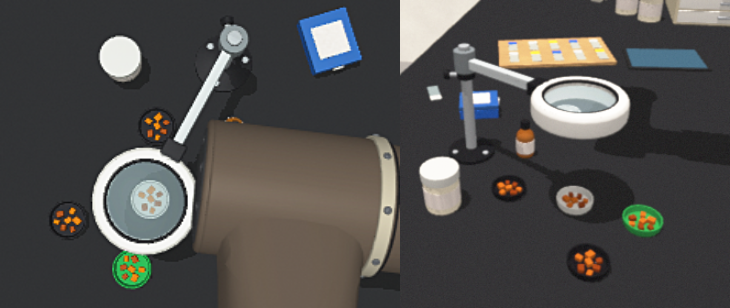

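The final crop shows the lens at full-frame pixel (244,260), or (0.482, 0.055), within about 2 mm of the dish at (0.480, 0.054). The chips are visible through the glass, and the jar, bottle, box and dishes have not moved. The hand is clear.

```bash
python3 -c "
from station import arm; print(arm.job_done())"
```

```text
the job is handed in; nothing more can be done
None
```

The job is handed in at about 11 s of the 45 s: the lens sits within about 2 mm of centre over the white dish of brown chips, pushed by one finger on the bare bar at about 4 N, and the hand is drawn clear with nothing else disturbed.

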